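# Bring the intake camera out over the found keys

## Robot

A 6-joint arm with a two-finger parallel gripper is mounted at the origin on a cart in front of the work surface, level with it; the furniture and walls round the work are solid. World frame = base frame: x ahead of the robot, y to its left, z up, the work surface at z = 0. Lengths are in m, angles in degrees, forces in N, time in s.
With the tool pointing down it reaches from about 0.275 to 1 m from the base axis. Payload 8.4 kg.
Tool frame: the origin (TCP) lies at the very end of the fingers, on their centre line; the grasp point (between the pads) lies ctrl.grasp_offset behind it (ctrl.grasp_offset is the distance from the TCP to the grasp point, in m); z points along the fingers, x is the direction in which the jaws open and shut, and the axes are right-handed (so a half turn about z gives the same grasp; the last joint's range is limited). The gripper opens to 85 mm and grips with 20 to 120 N. Pads are 22 mm wide; open, the fingers measure 114 mm over their backs; the gripper's body (76 mm by 85 mm) begins 54 mm behind the grasp point. The pads swing forward as they close: fully open they stand 13 mm farther back than shut.
Start: joints at [70.336, 20.225, 93.587, -0, 66.188, -0.138], TCP at [0.209, 0.589, 0.231] pointing down, gripper open.
Joint ranges: [-150.9, 150.9], [-52.94, 120.26], [3.33, 152.33], [-74.26, 254.26], [0, 154.13], [-172.89, 172.89]. Speed limits (degrees/s): [127.2, 127.2, 159.86, 180, 180, 180].

## Interface

Orientations are given as [roll, pitch, yaw] about the fixed x, y, z axes, in that order (R = Rz(yaw) Ry(pitch) Rx(roll)).
In Python, from station import ctrl gives the robot as it stands. The module is installed in compiled form; this text tells all that it offers.
- The arm moves only by the shell command python3 -m pendant 'ROWS' [FORCE]. ROWS is JSON, a list of rows, each an object of numbers: "ax", "ay", "az": the turn, a rotation vector about the tool's x, y, z as a fraction of full scale; "x", "y", "z": the shift along the tool's x, y, z as a fraction of full scale; "grip": the opening, from 0 (shut) to 1 (fully open). A call has 1 to 12 rows; each row is the pose to reach, as a shift and turn from the pose commanded when the call began, along the tool's axes at that moment, turning the shorter way round; what a row does not reach only later rows make up. Full scale, the value 1, is 0.5 m for a shift and pi rad for a turn. A row lasts 1/10 s, in which the tool goes at most 50 mm and 8.59 degrees, less where a joint would pass 70% of its speed; a pose out of reach is approached as far as the arm can. A call with a number of a shift or a turn outside -1 to 1 is refused whole. A call with a gripper value outside its range is refused whole. The fingers move at their own pace and stop on an object; FORCE is the grip in N (left out, the last holds). Time passes only in rows, so rows that repeat a pose let the fingers close. It gives the time, the measured TCP pose, the force and the opening at its end, in the units of the state.
- ctrl.sense(): the state, without advancing time (a new reading comes with each control period).
- ctrl.snapshot(name): name is "scene" or "side" or "wrist"; returns a dict with "color" (384x512x3 uint8, blue, green, red), "range_z" (384x512 float32, m along the optical axis (not along the pixel's ray), 0 where there is no reading), "mtx" (3x3 intrinsics, pixels), "k1" (the pictures are not rectified: a ray, as slopes to the right and down, at radius r is drawn at 1 + k1 r^2 times it, then the intrinsics apply), "cam_to_world" (4x4, takes a point from camera to world coordinates). Camera axes: x right, y up, looking along -z (the intrinsics and any distortion apply to the point x, -y, -z); pixel columns grow to the right and rows downward; lengths in m; the calibration is good to about 2 mm. A picture is of the moment at which its call begins.
- ctrl.close_job(): hands the job in, once; it reports no verdict.
The state is a dict: "clock": time; "qpos": joint angles; "joint_velocities": joint speeds; "tau": joint torques, N m; "tool_pos": TCP position; "orientation": TCP orientation; "wrist_force": force on the tool from outside, world axes, zero at the start; "torque": the same for the moment, N m; "width": finger opening in m.
Only numpy, scipy, OpenCV 4.12 (cv2) and the standard library are available. Lean on these libraries where they do the work, as an engineer would, in place of code of your own. Each camera call takes 0.05 s, during which the arm holds its last target. There are 200 camera calls.

## Task

The intake camera is pushed in on its boom and clamped. Slacken the black clamp knob on top of the boom's collar, turning it counter-clockwise until its bar stands more or less across the boom, then squeeze the orange release button in the side of the camera's grip and, keeping it squeezed, pull the camera straight out past the first stop to the second, over the keys on the felt pad. Finish while still holding the grip squeezed there, steady for the picture, and leave the pad, the keys, the stapler and the tape dispenser where they are.

Things in the scene. Friction and masses are not known exactly. Their poses are not given: they have to be found in the camera images.
- boom: Fixed camera stand: dark foot plate 125 x 105 mm, upright column and on top a level telescopic boom, axis 200 mm above the counter. Origin on the counter under the column; the boom points along this frame's -x (the way the camera is pulled), y is across the boom, z up. The outer tube, 27 mm square, ends in a black collar 36 mm wide, 60 to 100 mm out from the column, its top 218 mm up
- knob_grip (a point): Centre of the bar of the black clamp knob on top of the collar, on the knob's upright axis, 251 mm above the counter and 80 mm out from the column. The bar to grip is 46 mm long, 11 mm thick and 22 mm high; under it are a narrower hub and the screw, then the collar's top, 22 mm below the bar's lower edge. The turning bar stays level
- clamp_knob (a joint): Angle of the clamp knob, rad: at 0 it is tight, with its bar along the boom; counter-clockwise seen from above loosens it; at 1.57 the bar is across the boom, 1.7 is its end. Up to about 0.6 the tip of its screw sits in a groove of the inner tube and locks the boom; it counts as slack from 0.95. It starts between 0 and 0.25, takes about 0.1 N m and stays where it is left
- camera_head: Camera head at the boom's outer end, moving with it. Origin at the centre of its grey grip, 210 mm above the counter, 180 mm out from the column when pushed in; axes as the stand's. The grip is 36 mm along the boom, 30 mm across, from 182 to 230 mm above the counter. Below it hang a rim 34 mm wide (top 183 mm up) and a black camera, 52 mm in diameter, 140 to 177 mm up
- release_button (a joint): How far the orange release button is pressed, m: 0 out, standing 4.2 mm proud of the grip; 0.0045 is its end. It is 20 mm along the boom and 26 mm high, in the middle of the grip's side at its -y. It springs back with 3 to 7.5 N. Pressed 3 mm or more it frees the latch; fingers that close across the boom on both sides of the grip press it
- boom_slide (a joint): How far the camera is pulled out, m: 0 pushed in and latched, 0.050 first stop, 0.100 second stop; the travel ends at 0.102. With the button out the latch catches at each of the three with 1.5 mm of play; with it pressed the boom slides with about 1.5 N of friction. The inner tube, 18.5 mm square, has a black band that shows at the collar's mouth at stop 1 and one at stop 2
- felt_pad: Loose round beige felt pad, 88 mm in diameter and 9 mm thick, on the counter under the place that the camera comes to; origin under its centre
- found_keys: Bunch of keys with a red tag, 84 x 118 x 8 mm, lying on the felt pad; origin under its centre
- stapler: Loose red desk stapler, 155 x 36 x 50 mm, on the counter; origin under its centre
- tape_dispenser: Loose dark tape dispenser, 145 x 52 x 95 mm, on the counter; origin under its centre

How it is judged (in metres and radians):
On the way, in this order (a step that is already met when the one before it is completed fails the run):
1. the clamp knob is slack while the boom is still pushed in (value of joint clamp_knob above 0.95 rad and value of joint boom_slide below 0.01 m), for 0.2 s.
2. the release button is pressed in the grip (value of joint release_button above 0.0028 m and contact force between the fingers and camera_head above 1 N and value of joint boom_slide below 0.02 m), for 0.1 s.
3. the boom is out at its second stop (value of joint boom_slide above 0.096 m), for 0.2 s.
At the end, for the whole second after the job is handed in: The boom stands within 4 mm of its second stop and does not move, the clamp knob is slack (0.95 rad or more), the fingers hold the camera head (more than 3 N) with its release button squeezed in (2.8 mm or more), and the pad and keys are within 15 mm of where they lay (value of joint boom_slide above 0.096 m and velocity of joint boom_slide between -0.01 and 0.01 m/s and value of joint clamp_knob above 0.95 rad and contact force between the fingers and camera_head above 3 N and value of joint release_button above 0.0028 m and distance of each of felt_pad, found_keys from where it was at the start of the episode below 0.015 m); the arm keeps its last pose, push and grip.
It fails at once if the felt pad or the keys are shifted (distance of any of felt_pad, found_keys from where it was at the start of the episode above 0.02 m).
It fails at once if the stapler or the tape dispenser is knocked about (distance of any of stapler, tape_dispenser from where it was at the start of the episode above 0.02 m).
It also fails if it takes over 40 s, if anything falls off the work surface, if the arm or the gripper's body presses on something with over 40 N, if the wrist force passes 120 N, or if a joint passes its speed limit or range.

## Working session

There is one attempt and no reset: what is moved stays moved. The work goes in short steps, Python scripts to look and compute and a shell command to move; the robot and the scene stay as the last step left them, time stands still between calls to the robot, and variables do not carry over. Pictures are saved under pics/ and viewed, about 8 in all and at most 12, crops included, and the job is handed in when it is done.

```bash
mkdir -p pics; cat > h.py <<'E'
import numpy as np, cv2
from station import ctrl
def cloud(s):
    K=s["mtx"];z=s["range_z"];h,w=z.shape
    u,v=np.meshgrid(np.arange(w),np.arange(h))
    p=cv2.undistortPoints(np.stack([u,v],-1).reshape(-1,1,2).astype(float),np.array(K),np.array([s["k1"],0,0,0.])).reshape(h,w,2)
    P=np.stack([p[...,0]*z,-p[...,1]*z,-z],-1)
    T=np.array(s["cam_to_world"]);W=P@T[:3,:3].T+T[:3,3]
    W[z<=0]=np.nan
    return W
E
python3 - <<'E'
from h import *
a=[ctrl.snapshot(n) for n in("scene","side")]
for n,s in zip(("scene","side"),a): np.savez("/tmp/"+n,W=cloud(s),c=s["color"]); print(n,np.round(s["cam_to_world"],3).tolist())
cv2.imwrite("pics/1.png",cv2.resize(a[0]["color"],(800,600)))
cv2.imwrite("pics/2.png",cv2.resize(a[1]["color"],(800,600)))
print(ctrl.sense(),ctrl.grasp_offset)
E
```

```text
scene [[0.682, 0.59, -0.432, -0.076], [-0.731, 0.541, -0.416, -0.419], [-0.012, 0.6, 0.8, 1.171], [0.0, 0.0, 0.0, 1.0]]
side [[0.835, 0.239, -0.496, -0.05], [-0.551, 0.358, -0.754, -0.694], [-0.002, 0.902, 0.431, 0.593], [0.0, 0.0, 0.0, 1.0]]
{'clock': 0.1, 'qpos': array([ 7.03390692e+01,  2.02588215e+01,  9.36270595e+01, -1.23268209e-03,
        6.61875760e+01, -1.38709091e-01]), 'joint_velocities': array([ 0.05333878, -0.1132986 , -0.0566994 , -0.15988652, -0.00661813,
       -0.05111717]), 'tau': array([ 1.16759488e-04, -6.06360126e+01, -3.42822325e+01,  4.15309967e-05,
        3.99683719e-03, -1.02527250e-05]), 'tool_pos': array([0.2087254 , 0.58864056, 0.23061669]), 'orientation': array([1.79999051e+02, 7.34594641e-02, 7.04782761e+01]), 'wrist_force': array([-0.44611287,  0.26639821,  0.67443682]), 'torque': array([-0.0282131 ,  0.00231179,  0.01676108]), 'width': 0.08558317404911031} 0.0187
```

View pics/1.png

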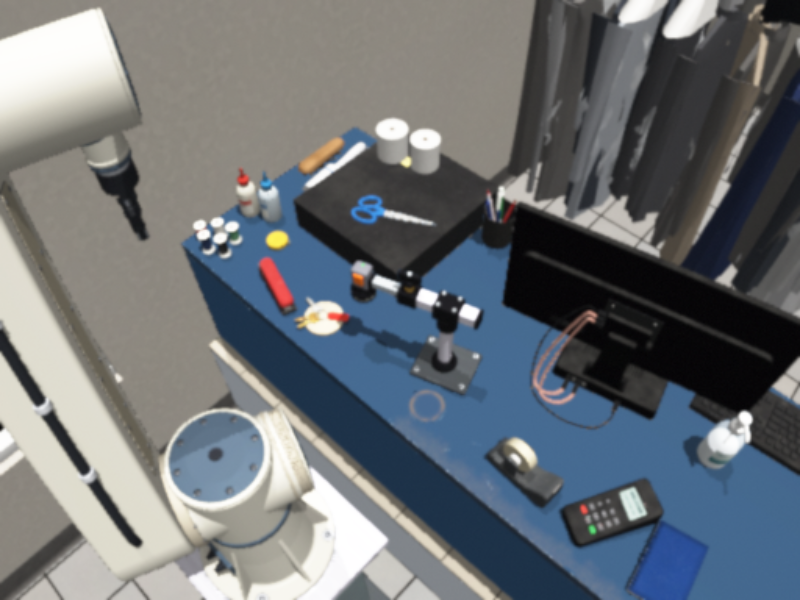

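View pics/2.png

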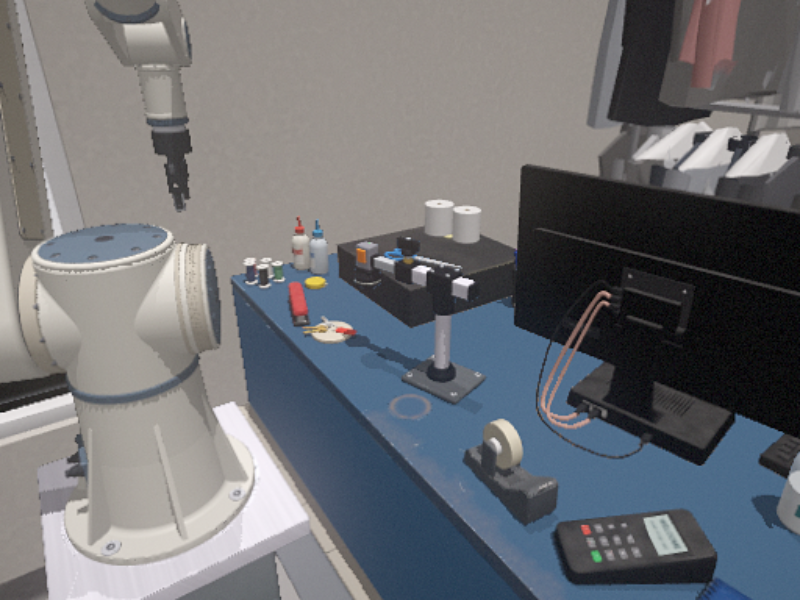

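The scene view shows the camera head with its orange button at about (362,275), the collar and knob at (410,288), the column at (447,310) and the foot at (447,362). The pad and keys are at (325,318) and the stapler at (277,285). Next I'll measure the boom's axis and the knob.

```bash
python3 - <<'E'
from h import *
for n in("scene","side"):
    d=np.load(f"/tmp/{n}.npz");W=d["W"];c=d["c"].astype(int)
    hsv=cv2.cvtColor(d["c"],cv2.COLOR_BGR2HSV).astype(int)
    def pr(t,m):
        P=W[m]; print(n,t,len(P), np.round(np.nanmedian(P,0),3),np.round(np.nanpercentile(P,3,axis=0),3),np.round(np.nanpercentile(P,97,axis=0),3)) if len(P) else 0; return P
    s=512/800
    v,u=np.mgrid[0:384,0:512]/s
    box=lambda a,b,e,f:(u>a)&(u<b)&(v>e)&(v<f)&np.isfinite(W[...,0])
    roi=box(340,490,255,395) if n=="scene" else box(350,485,230,405)
    org=roi&(hsv[...,0]>5)&(hsv[...,0]<22)&(hsv[...,1]>170)&(hsv[...,2]>130)&(W[...,2]>.18)
    pr("orange",org)
    wh=roi&(hsv[...,1]<60)&(hsv[...,2]>120)&(W[...,2]>.175)&(W[...,2]<.24)
    P=pr("white top",wh&(W[...,2]>.2)); 
    vx,vy,x0,y0=cv2.fitLine(P[:,:2].astype(np.float32),cv2.DIST_HUBER,0,.01,.01).ravel(); print("line",vx,vy,x0,y0,np.degrees(np.arctan2(vy,vx)))
    foot=roi&(W[...,2]>.004)&(W[...,2]<.03)&(hsv[...,1]<90); P=pr("foot",foot)
    if len(P)>5: print(cv2.minAreaRect(P[:,:2].astype(np.float32)))
    kn=roi&(W[...,2]>.235)&(W[...,2]<.275); P=pr("knob",kn)
    kn=kn&(W[...,2]>.25); print(np.round(W[kn],3).tolist()[:30])
    if kn.sum()>4: print(cv2.minAreaRect(W[kn][:,:2].astype(np.float32)))
    if n=="scene": pr("keyspad",box(290,350,295,335)&(W[...,2]>.004)&(W[...,2]<.03)); pr("stapler",box(255,300,250,315)&(W[...,2]>.02)); 
    if n=="scene":
        cv2.imwrite("pics/3.png",cv2.resize(d["c"][155:255,210:320],None,fx=6,fy=6,interpolation=2))
E
```

```text
scene orange 29 [0.426 0.174 0.215] [0.421 0.166 0.201] [0.428 0.181 0.225]
scene white top 465 [0.474 0.057 0.213] [ 0.432 -0.043  0.203] [0.519 0.189 0.231]
line 0.2893177 -0.95723313 0.47676948 0.061421923 -73.182884
scene foot 981 [ 0.491 -0.003  0.011] [ 0.441 -0.059  0.005] [0.657 0.199 0.027]
((0.5259161591529846, 0.13364659249782562), (0.362185537815094, 0.3033131957054138), 43.192466735839844)
scene knob 125 [0.469 0.082 0.256] [0.461 0.065 0.237] [0.482 0.104 0.264]
[[0.468, 0.106, 0.261], [0.47, 0.104, 0.261], [0.462, 0.104, 0.264], [0.464, 0.102, 0.263], [0.466, 0.1, 0.263], [0.467, 0.098, 0.264], [0.471, 0.097, 0.261], [0.47, 0.093, 0.265], [0.475, 0.093, 0.261], [0.462, 0.104, 0.259], [0.462, 0.1, 0.262], [0.464, 0.098, 0.262], [0.467, 0.097, 0.26], [0.469, 0.095, 0.26], [0.471, 0.093, 0.26], [0.471, 0.089, 0.263], [0.473, 0.087, 0.263], [0.474, 0.084, 0.264], [0.479, 0.085, 0.26], [0.46, 0.102, 0.257], [0.461, 0.099, 0.259], [0.463, 0.097, 0.26], [0.464, 0.094, 0.261], [0.466, 0.092, 0.261], [0.469, 0.091, 0.259], [0.469, 0.088, 0.261], [0.471, 0.085, 0.262], [0.472, 0
[... 883 characters left out ...]
64], [0.466, 0.091, 0.263], [0.469, 0.09, 0.263], [0.47, 0.087, 0.264], [0.472, 0.084, 0.264], [0.475, 0.084, 0.264], [0.459, 0.101, 0.259], [0.461, 0.097, 0.26], [0.463, 0.095, 0.26], [0.463, 0.091, 0.261], [0.466, 0.091, 0.26], [0.466, 0.085, 0.262], [0.468, 0.083, 0.262], [0.468, 0.079, 0.264], [0.472, 0.08, 0.263], [0.473, 0.076, 0.263], [0.476, 0.076, 0.263], [0.476, 0.071, 0.264], [0.46, 0.102, 0.255], [0.462, 0.099, 0.256], [0.462, 0.095, 0.257], [0.462, 0.089, 0.259], [0.466, 0.09, 0.258], [0.466, 0.086, 0.259], [0.466, 0.081, 0.26], [0.467, 0.078, 0.261], [0.469, 0.074, 0.262]]
((0.469839483499527, 0.08150021731853485), (0.010850602760910988, 0.04477774351835251), 20.84181022644043)
```

View pics/3.png

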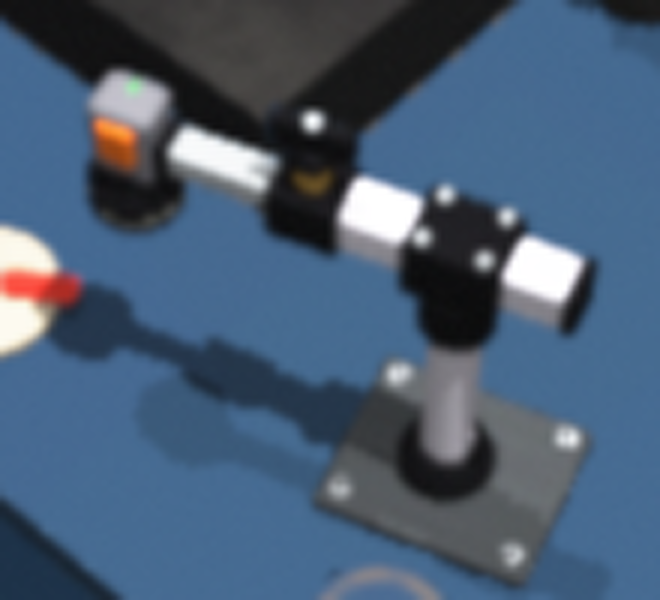

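```bash
cat > calc.py <<'E'
import sys; from h import *
from scipy.spatial.transform import Rotation as R
def calc(x,y,z,yaw):
    s=ctrl.sense();r=R.from_euler('xyz',s["orientation"],degrees=True)
    t=R.from_euler('xyz',[180,0,yaw],degrees=True)
    print("shift",np.round(r.inv().apply(np.array([x,y,z])-s["tool_pos"])/.5,4),"turn",np.round((r.inv()*t).as_rotvec()/np.pi,4),"t",s["clock"])
if __name__=="__main__": calc(*map(float,sys.argv[1:]))
E
python3 calc.py .4705 .0825 .33 22
python3 -m pendant '[{"z":-0.2},{"z":-0.2},{"z":-0.2,"x":-0.78,"y":0.8316,"az":0.269},{"z":-0.2,"x":-0.78,"y":0.8316,"az":0.269},{"z":-0.2,"x":-0.78,"y":0.8316,"az":0.269},{"z":-0.2,"x":-0.78,"y":0.8316,"az":0.269},{"z":-0.2,"x":-0.78,"y":0.8316,"az":0.269},{"z":-0.2,"x":-0.78,"y":0.8316,"az":0.269},{"z":-0.2,"x":-0.78,"y":0.8316,"az":0.269},{"z":-0.2,"x":-0.78,"y":0.8316,"az":0.269},{"z":-0.2,"x":-0.78,"y":0.8316,"az":0.269},{"z":-0.2,"x":-0.78,"y":0.8316,"az":0.269}]'
python3 calc.py .4705 .0825 .33 22
```

```text
shift [-0.7794  0.8317 -0.1978] turn [2.000e-04 4.000e-04 2.693e-01] t 0.1
shift [-0.7794  0.8317 -0.1978] turn [2.000e-04 4.000e-04 2.693e-01] t 0.1validation failed for argument at $[0]...
```

```bash
python3 -m pendant '[{"ax":0,"ay":0,"az":0,"x":0,"y":0,"z":-0.2,"grip":1},{"ax":0,"ay":0,"az":0,"x":0,"y":0,"z":-0.2,"grip":1}]'
python3 -m pendant '[{"ax":0,"ay":0,"az":0.269,"x":-0.78,"y":0.8316,"z":0,"grip":1}]'; python3 calc.py .4705 .0825 .33 22
```

```text
clock: 0.3
tool_pos: [0.2085, 0.5879, 0.3305]
orientation: [180.0, 0.3, 70.5]
wrist_force: [0.6, 1.4, 0.9]
width: 0.0855
clock: 0.4
tool_pos: [0.2319, 0.5507, 0.3382]
orientation: [-179.9, -0.7, 62.0]
wrist_force: [0.7, 0.7, -0.2]
width: 0.0853
shift [-0.6029  0.8609  0.0068] turn [-0.0022 -0.0036  0.2223] t 0.4
```

```bash
python3 -m pendant '[{"ax":0,"ay":0,"az":0.222,"x":-0.6,"y":0.86,"z":0,"grip":1},{"ax":0,"ay":0,"az":0.222,"x":-0.6,"y":0.86,"z":0,"grip":1},{"ax":0,"ay":0,"az":0.222,"x":-0.6,"y":0.86,"z":0,"grip":1},{"ax":0,"ay":0,"az":0.222,"x":-0.6,"y":0.86,"z":0,"grip":1},{"ax":0,"ay":0,"az":0.222,"x":-0.6,"y":0.86,"z":0,"grip":1},{"ax":0,"ay":0,"az":0.222,"x":-0.6,"y":0.86,"z":0,"grip":1},{"ax":0,"ay":0,"az":0.222,"x":-0.6,"y":0.86,"z":0,"grip":1},{"ax":0,"ay":0,"az":0.222,"x":-0.6,"y":0.86,"z":0,"grip":1},{"ax":0,"ay":0,"az":0.222,"x":-0.6,"y":0.86,"z":0,"grip":1},{"ax":0,"ay":0,"az":0.222,"x":-0.6,"y":0.86,"z":0,"grip":1},{"ax":0,"ay":0,"az":0.222,"x":-0.6,"y":0.86,"z":0,"grip":1},{"ax":0,"ay":0,"az":0.222,"x":-0.6,"y":0.86,"z":0,"grip":1}]'; python3 calc.py .4705 .0825 .33 22
```

```text
clock: 1.6
tool_pos: [0.4706, 0.0747, 0.331]
orientation: [180.0, 0.0, 21.7]
wrist_force: [-0.4, 0.7, 0.2]
width: 0.0853
shift [ 0.0056 -0.0145  0.0019] turn [ 0.0002  0.0002 -0.0016] t 1.6
```

Now a near check with the wrist camera.

```bash
python3 - <<'E'
from h import *
s=ctrl.snapshot("wrist");W=cloud(s)
cv2.imwrite("pics/4.png",cv2.resize(s["color"],(800,600)))
m=(W[...,2]>.235)&(W[...,2]<.285)&(np.hypot(W[...,0]-.47,W[...,1]-.083)<.05)
P=W[m];print(len(P),np.round(np.percentile(P,[2,50,98],axis=0),3))
t=P[P[:,2]>np.percentile(P[:,2],60)-.004]; print(cv2.minAreaRect(t[:,:2].astype(np.float32)), t[:,2].mean())
hsv=cv2.cvtColor(s["color"],cv2.COLOR_BGR2HSV)
g=(W[...,2]>.222)&(W[...,2]<.24)&(np.hypot(W[...,0]-.442,W[...,1]-.178)<.035)
Q=W[g];print(len(Q), len(Q) and (np.percentile(Q,[2,50,98],axis=0).round(3),cv2.minAreaRect(Q[:,:2].astype(np.float32))))
b=(W[...,2]>.195)&(W[...,2]<.22)&(hsv[...,1]<60)&(hsv[...,2]>110)&(np.hypot(W[...,0]-.46,W[...,1]-.1)<.12)
Q=W[b];print(len(Q), len(Q) and cv2.fitLine(Q[:,:2].astype(np.float32),cv2.DIST_HUBER,0,.01,.01).ravel())
E
```

```text
1562 [[0.46  0.065 0.237]
 [0.47  0.086 0.26 ]
 [0.482 0.105 0.263]]
((0.4715215563774109, 0.08469308167695999), (0.010638220235705376, 0.044963572174310684), 21.788854598999023) 0.2606931063252297
2582 (array([[0.424, 0.161, 0.222],
       [0.44 , 0.179, 0.229],
       [0.456, 0.196, 0.231]]), ((0.4392876923084259, 0.17871785163879395), (0.03445376083254814, 0.036161117255687714), 17.617372512817383))
2871 [ 0.3015103  -0.9534629   0.46704796  0.09763896]
```

View pics/4.png

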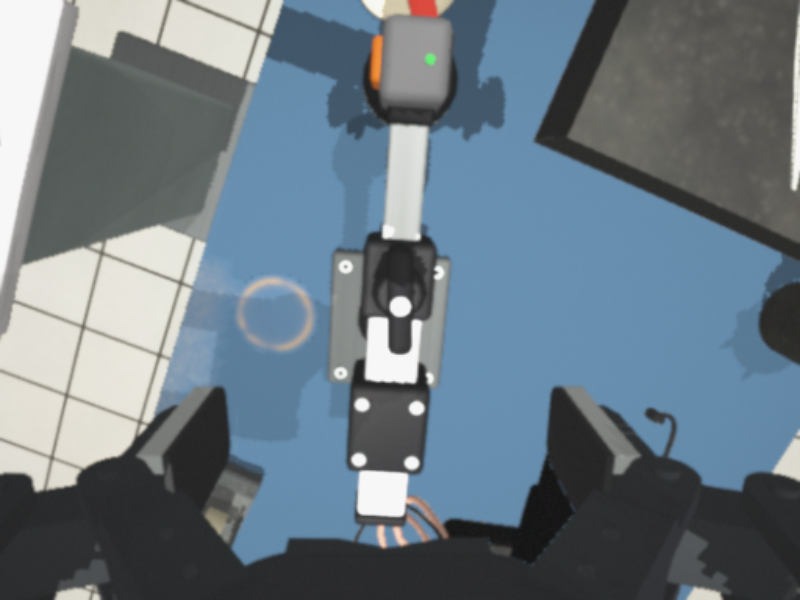

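The wrist view shows the bar at (400,300), nearly along the boom, and the grip at (418,65) with its button on the left. Knob centre is (0.4713, 0.0845) with the jaw yaw at 21.8; the boom normal is about 17.4.

```bash
python3 calc.py .4713 .0845 .232 21.8
python3 -m pendant '[{"ax":0,"ay":0,"az":0,"x":0.0085,"y":-0.0175,"z":0.1,"grip":0.6},{"ax":0,"ay":0,"az":0,"x":0.0085,"y":-0.0175,"z":0.1,"grip":0.6},{"ax":0,"ay":0,"az":0,"x":0.0085,"y":-0.0175,"z":0.1,"grip":0.6}]'; python3 calc.py .4713 .0845 .232 21.8
```

```text
shift [ 0.009  -0.0143  0.1978] turn [-0.0001  0.0003 -0.0003] t 1.65
clock: 1.95
tool_pos: [0.4693, 0.0879, 0.2811]
orientation: [-180.0, 0.1, 22.0]
wrist_force: [0.6, -0.0, -1.2]
width: 0.0512
shift [0.0014 0.0078 0.0983] turn [-0.0002  0.0008  0.0012] t 1.95
```

```bash
python3 -m pendant '[{"ax":0,"ay":0,"az":0,"x":0.0014,"y":0.006,"z":0.098,"grip":0.6},{"ax":0,"ay":0,"az":0,"x":0.0014,"y":0.006,"z":0.098,"grip":0.6},{"ax":0,"ay":0,"az":0,"x":0.0014,"y":0.006,"z":0.098,"grip":0.6},{"ax":0,"ay":0,"az":0,"x":0.0014,"y":0.006,"z":0.098,"grip":0.6}]'; python3 calc.py .4713 .0845 .232 21.8
python3 -m pendant '[{"ax":0,"ay":0,"az":0,"x":0,"y":0,"z":0,"grip":0},{"ax":0,"ay":0,"az":0,"x":0,"y":0,"z":0,"grip":0},{"ax":0,"ay":0,"az":0,"x":0,"y":0,"z":0,"grip":0},{"ax":0,"ay":0,"az":0,"x":0,"y":0,"z":0,"grip":0},{"ax":0,"ay":0,"az":0,"x":0,"y":0,"z":0,"grip":0},{"ax":0,"ay":0,"az":0,"x":0,"y":0,"z":0,"grip":0},{"ax":0,"ay":0,"az":0,"x":0,"y":0,"z":0,"grip":0}]' 30; python3 calc.py .4713 .0845 .232 21.8
```

```text
clock: 2.35
tool_pos: [0.4734, 0.085, 0.2347]
orientation: [180.0, -0.2, 21.9]
wrist_force: [-0.2, -0.2, 0.4]
width: 0.0511
shift [-0.0042 -0.0006  0.0055] turn [ 0.0002 -0.0009  0.0008] t 2.35
clock: 3.05
tool_pos: [0.4721, 0.0844, 0.2338]
orientation: [180.0, -0.0, 21.9]
wrist_force: [-3.8, -1.1, 9.7]
width: 0.0225
shift [-0.0014 -0.0008  0.0037] turn [ 0.0001 -0.0001  0.0006] t 3.05
```

```bash
python3 -m pendant '[{"ax":0,"ay":0,"az":0,"x":0,"y":0,"z":0,"grip":0},{"ax":0,"ay":0,"az":0,"x":0,"y":0,"z":0,"grip":0},{"ax":0,"ay":0,"az":0,"x":0,"y":0,"z":0,"grip":0}]'; python3 - <<'E'
from h import *
s=ctrl.sense();print(s["wrist_force"],s["torque"],s["width"])
s=ctrl.snapshot("scene");t=ctrl.snapshot("wrist")
a=cv2.resize(s["color"][150:230,220:330],(550,400),interpolation=2);b=cv2.resize(t["color"],(533,400))
cv2.imwrite("pics/5.png",cv2.resize(np.hstack([a,b]),(800,295)))
E
```

```text
clock: 3.35
tool_pos: [0.472, 0.0844, 0.2338]
orientation: [180.0, -0.0, 21.9]
wrist_force: [-5.3, -1.5, 10.4]
width: 0.0224
[-5.28851299 -1.54392475 10.42548062] [-0.26311021  0.84626001 -0.04092653] 0.022351388121886306
```

View pics/5.png

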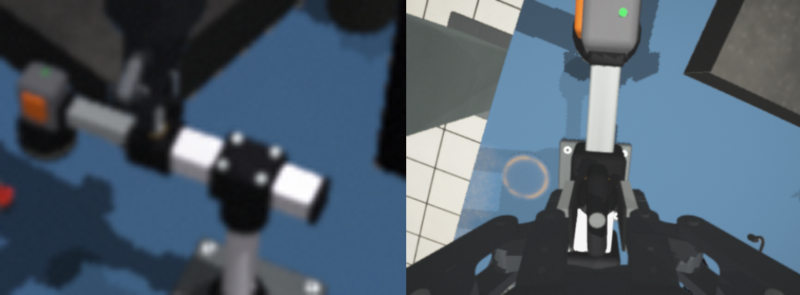

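The jaws stopped at 22 mm with an upward push of 10 N, so the fingertips are on the wider hub under the bar. I'll open, raise about 10 mm and close again.

```bash
python3 -m pendant '[{"ax":0,"ay":0,"az":0,"x":0,"y":0,"z":0,"grip":0.5},{"ax":0,"ay":0,"az":0,"x":0,"y":0,"z":0,"grip":0.5},{"ax":0,"ay":0,"az":0,"x":-0.002,"y":0,"z":-0.021,"grip":0.5},{"ax":0,"ay":0,"az":0,"x":-0.002,"y":0,"z":-0.021,"grip":0.4},{"ax":0,"ay":0,"az":0,"x":-0.002,"y":0,"z":-0.021,"grip":0},{"ax":0,"ay":0,"az":0,"x":-0.002,"y":0,"z":-0.021,"grip":0},{"ax":0,"ay":0,"az":0,"x":-0.002,"y":0,"z":-0.021,"grip":0},{"ax":0,"ay":0,"az":0,"x":-0.002,"y":0,"z":-0.021,"grip":0},{"ax":0,"ay":0,"az":0,"x":-0.002,"y":0,"z":-0.021,"grip":0},{"ax":0,"ay":0,"az":0,"x":-0.002,"y":0,"z":-0.021,"grip":0},{"ax":0,"ay":0,"az":0,"x":-0.002,"y":0,"z":-0.021,"grip":0}]' 30;python3 calc.py .4713 .0845 .244 21.8
```

```text
clock: 4.55
tool_pos: [0.472, 0.0843, 0.2439]
orientation: [180.0, -0.1, 21.9]
wrist_force: [-1.2, 0.5, 10.6]
width: 0.01
shift [-0.0012 -0.0008 -0.0001] turn [ 0.0001 -0.0006  0.0006] t 4.55
```

```bash
python3 -m pendant '[{"ax":0,"ay":0,"az":-0.05,"x":0,"y":0,"z":-0.002,"grip":0},{"ax":0,"ay":0,"az":-0.09,"x":0,"y":0,"z":-0.002,"grip":0},{"ax":0,"ay":0,"az":-0.13,"x":0,"y":0,"z":-0.002,"grip":0},{"ax":0,"ay":0,"az":-0.17,"x":0,"y":0,"z":-0.002,"grip":0}]';  python3 -m pendant '[{"ax":0,"ay":0,"az":-0.04,"x":0,"y":0,"z":0,"grip":0},{"ax":0,"ay":0,"az":-0.08,"x":0,"y":0,"z":0,"grip":0},{"ax":0,"ay":0,"az":-0.12,"x":0,"y":0,"z":0,"grip":0},{"ax":0,"ay":0,"az":-0.16,"x":0,"y":0,"z":0,"grip":0},{"ax":0,"ay":0,"az":-0.2,"x":0,"y":0,"z":0,"grip":0},{"ax":0,"ay":0,"az":-0.24,"x":0,"y":0,"z":0,"grip":0},{"ax":0,"ay":0,"az":-0.25,"x":0,"y":0,"z":0,"grip":0},{"ax":0,"ay":0,"az":-0.25,"x":0,"y":0,"z":0,"grip":0},{"ax":0,"ay":0,"az":-0.25,"x":0,"y":0,"z":0,"grip":0}]'
python3 - <<'E'
from h import *
s=ctrl.sense();print(s["torque"])
E
```

```text
clock: 4.95
tool_pos: [0.472, 0.0844, 0.244]
orientation: [179.9, -0.1, 52.8]
wrist_force: [2.0, 0.7, 1.4]
width: 0.0104
clock: 5.85
tool_pos: [0.472, 0.0844, 0.244]
orientation: [179.9, -0.0, 97.4]
wrist_force: [4.5, 2.3, 0.1]
width: 0.0105
[ 0.35109523 -0.71509399  0.02391685]
```

```bash
python3 -m pendant '[{"ax":0,"ay":0,"az":0,"x":0,"y":0,"z":0,"grip":0.4},{"ax":0,"ay":0,"az":0,"x":0,"y":0,"z":0,"grip":0.4},{"ax":0,"ay":0,"az":0,"x":0,"y":0,"z":0,"grip":0.4},{"ax":0,"ay":0,"az":0,"x":0,"y":0,"z":-0.1,"grip":0.5},{"ax":0,"ay":0,"az":0,"x":0,"y":0,"z":-0.17,"grip":1},{"ax":0,"ay":0,"az":0,"x":0,"y":0,"z":-0.17,"grip":1},{"ax":0,"ay":0,"az":0,"x":0,"y":0,"z":-0.17,"grip":1}]';python3 calc.py .446 .15 .33 17.4
```

```text
clock: 6.55
tool_pos: [0.4711, 0.0841, 0.329]
orientation: [180.0, 0.0, 97.5]
wrist_force: [-0.9, 0.4, -0.8]
width: 0.0832
shift [ 0.1372 -0.0326 -0.002 ] turn [ 2.000e-04 -2.000e-04  4.451e-01] t 6.55
```

```bash
python3 -m pendant '[{"ax":0,"ay":0,"az":0.445,"x":0.137,"y":-0.0326,"z":0,"grip":1},{"ax":0,"ay":0,"az":0.445,"x":0.137,"y":-0.0326,"z":0,"grip":1},{"ax":0,"ay":0,"az":0.445,"x":0.137,"y":-0.0326,"z":0,"grip":1},{"ax":0,"ay":0,"az":0.445,"x":0.137,"y":-0.0326,"z":0,"grip":1},{"ax":0,"ay":0,"az":0.445,"x":0.137,"y":-0.0326,"z":0,"grip":1},{"ax":0,"ay":0,"az":0.445,"x":0.137,"y":-0.0326,"z":0,"grip":1},{"ax":0,"ay":0,"az":0.445,"x":0.137,"y":-0.0326,"z":0,"grip":1},{"ax":0,"ay":0,"az":0.445,"x":0.137,"y":-0.0326,"z":0,"grip":1},{"ax":0,"ay":0,"az":0.445,"x":0.137,"y":-0.0326,"z":0,"grip":1},{"ax":0,"ay":0,"az":0.445,"x":0.137,"y":-0.0326,"z":0,"grip":1},{"ax":0,"ay":0,"az":0.445,"x":0.137,"y":-0.0326,"z":0,"grip":1}]'
python3 - <<'E'
from h import *
s=ctrl.snapshot("wrist");W=cloud(s)
cv2.imwrite("pics/6.png",cv2.resize(s["color"],(640,480)))
m=(W[...,2]>.255)&(W[...,2]<.275)&(np.hypot(W[...,0]-.4715,W[...,1]-.0845)<.04)
if m.sum()>5: print("knob",cv2.minAreaRect(W[m][:,:2].astype(np.float32)),m.sum())
g=(W[...,2]>.2265)&(W[...,2]<.24)&(np.hypot(W[...,0]-.442,W[...,1]-.178)<.035)
Q=W[g];print("head",len(Q),np.percentile(Q,[2,50,98],axis=0).round(4),cv2.minAreaRect(Q[:,:2].astype(np.float32)))
hsv=cv2.cvtColor(s["color"],cv2.COLOR_BGR2HSV)
b=(W[...,2]>.195)&(W[...,2]<.22)&(hsv[...,1]<60)&(hsv[...,2]>110)&(np.hypot(W[...,0]-.46,W[...,1]-.1)<.12)
Q=W[b];print(len(Q), len(Q) and cv2.fitLine(Q[:,:2].astype(np.float32),cv2.DIST_HUBER,0,.01,.01).ravel())
E
python3 calc.py .441 .179 .33 17.4
```

```text
clock: 7.65
tool_pos: [0.4451, 0.1496, 0.327]
orientation: [180.0, 0.2, 17.4]
wrist_force: [0.4, -0.7, -1.0]
width: 0.0854
knob ((0.4711448848247528, 0.08512850850820541), (0.04521644115447998, 0.011324645951390266), 7.6392011642456055) 1031
head 1888 [[0.4259 0.1627 0.2269]
 [0.4408 0.1801 0.2292]
 [0.4558 0.1966 0.2308]] ((0.4408441185951233, 0.1797119379043579), (0.02887134626507759, 0.03502260893583298), 17.340742111206055)
2064 [ 0.29992512 -0.95396274  0.4649406   0.10436947]
shift [ 0.0095 -0.0585 -0.0054] turn [0.     0.0009 0.0006] t 7.7
```

View pics/6.png

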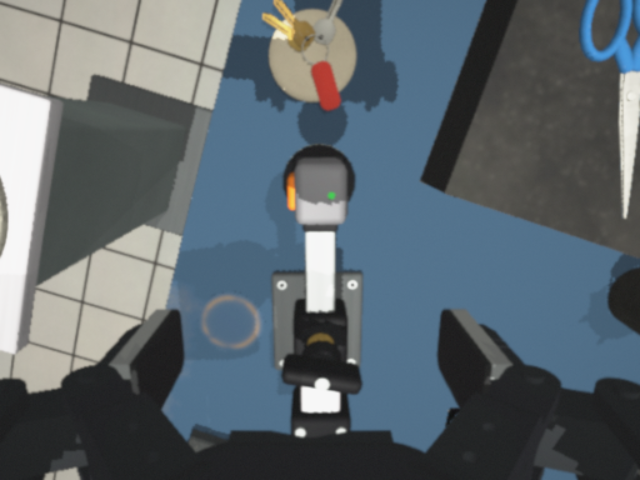

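The bar stands at 80° (about 1.40 rad), across the boom at (322,380), so the knob is slack. The grip's centre is (0.4408, 0.1797) at (320,190), with boom yaw at 17.4.

```bash
python3 -m pendant '[{"ax":0,"ay":0,"az":0,"x":0.0095,"y":-0.059,"z":0.0,"grip":0.8},{"ax":0,"ay":0,"az":0,"x":0.0095,"y":-0.059,"z":0.06,"grip":0.8},{"ax":0,"ay":0,"az":0,"x":0.0095,"y":-0.059,"z":0.06,"grip":0.8},{"ax":0,"ay":0,"az":0,"x":0.0095,"y":-0.059,"z":0.06,"grip":0.8}]';python3 calc.py .4408 .1797 .194 17.4
```

```text
clock: 8.1
tool_pos: [0.4412, 0.1791, 0.2983]
orientation: [180.0, 0.1, 17.5]
wrist_force: [0.3, -0.3, 0.4]
width: 0.0681
shift [ 1.000e-04 -1.400e-03  2.086e-01] turn [0.0001 0.0008 0.0006] t 8.1
```

```bash
python3 -m pendant '[{"ax":0,"ay":0,"az":0,"x":0,"y":-0.001,"z":0.09,"grip":0.8},{"ax":0,"ay":0,"az":0,"x":0,"y":-0.001,"z":0.15,"grip":0.8},{"ax":0,"ay":0,"az":0,"x":0,"y":-0.001,"z":0.207,"grip":0.8},{"ax":0,"ay":0,"az":0,"x":0,"y":-0.001,"z":0.207,"grip":0.8},{"ax":0,"ay":0,"az":0,"x":0,"y":-0.001,"z":0.207,"grip":0.8},{"ax":0,"ay":0,"az":0,"x":0,"y":-0.001,"z":0.207,"grip":0.8}]';python3 calc.py .4408 .1797 .194 17.4
```

```text
clock: 8.7
tool_pos: [0.443, 0.1803, 0.1973]
orientation: [-180.0, -0.2, 17.4]
wrist_force: [0.2, 0.4, -0.2]
width: 0.0685
shift [-0.0045 -0.      0.0065] turn [-0.0001 -0.0009  0.0001] t 8.7
```

```bash
python3 -m pendant '[{"ax":0,"ay":0,"az":0,"x":-0.002,"y":0,"z":0.003,"grip":0.8},{"ax":0,"ay":0,"az":0,"x":-0.002,"y":0,"z":0.003,"grip":0.8},{"ax":0,"ay":0,"az":0,"x":-0.002,"y":0,"z":0.003,"grip":0.8}]';python3 calc.py .4408 .1797 .194 17.4
python3 -m pendant '[{"ax":0,"ay":0,"az":0,"x":0,"y":0,"z":0,"grip":0.5},{"ax":0,"ay":0,"az":0,"x":0,"y":0,"z":0,"grip":0.2},{"ax":0,"ay":0,"az":0,"x":0,"y":0,"z":0,"grip":0},{"ax":0,"ay":0,"az":0,"x":0,"y":0,"z":0,"grip":0},{"ax":0,"ay":0,"az":0,"x":0,"y":0,"z":0,"grip":0},{"ax":0,"ay":0,"az":0,"x":0,"y":0,"z":0,"grip":0},{"ax":0,"ay":0,"az":0,"x":0,"y":0,"z":0,"grip":0},{"ax":0,"ay":0,"az":0,"x":0,"y":0,"z":0,"grip":0}]' 40;python3 calc.py .4408 .1797 .194 17.4
```

```text
clock: 9.0
tool_pos: [0.4409, 0.1798, 0.1944]
orientation: [-180.0, -0.1, 17.4]
wrist_force: [0.1, 0.3, -0.4]
width: 0.0684
shift [-0.0002  0.0001  0.0008] turn [-0.     -0.0003  0.0001] t 9.0
clock: 9.8
tool_pos: [0.4413, 0.1799, 0.1941]
orientation: [-180.0, -0.1, 17.4]
wrist_force: [4.5, 1.0, 3.7]
width: 0.0295
shift [-0.0011  0.0001  0.0002] turn [-0.     -0.0004  0.0001] t 9.8
```

The jaws stopped at 29.5 mm, flush with the grip sides, so the button is in. Pulling along tool -y.

```bash
python3 -m pendant '[{"ax":0,"ay":0,"az":0,"x":0,"y":-0.01,"z":0,"grip":0},{"ax":0,"ay":0,"az":0,"x":0,"y":-0.025,"z":0,"grip":0},{"ax":0,"ay":0,"az":0,"x":0,"y":-0.045,"z":0,"grip":0},{"ax":0,"ay":0,"az":0,"x":0,"y":-0.065,"z":0,"grip":0},{"ax":0,"ay":0,"az":0,"x":0,"y":-0.085,"z":0,"grip":0},{"ax":0,"ay":0,"az":0,"x":0,"y":-0.105,"z":0,"grip":0},{"ax":0,"ay":0,"az":0,"x":0,"y":-0.105,"z":0,"grip":0}]';python3 calc.py .4109 .2751 .194 17.4
python3 -m pendant '[{"ax":0,"ay":0,"az":0,"x":0,"y":-0.02,"z":0,"grip":0},{"ax":0,"ay":0,"az":0,"x":0,"y":-0.04,"z":0,"grip":0},{"ax":0,"ay":0,"az":0,"x":0,"y":-0.06,"z":0,"grip":0},{"ax":0,"ay":0,"az":0,"x":0,"y":-0.075,"z":0,"grip":0},{"ax":0,"ay":0,"az":0,"x":0,"y":-0.085,"z":0,"grip":0},{"ax":0,"ay":0,"az":0,"x":0,"y":-0.092,"z":0,"grip":0},{"ax":0,"ay":0,"az":0,"x":0,"y":-0.095,"z":0,"grip":0},{"ax":0,"ay":0,"az":0,"x":0,"y":-0.095,"z":0,"grip":0},{"ax":0,"ay":0,"az":0,"x":0,"y":-0.095,"z":0,"grip":0},{"ax":0,"ay":0,"az":0,"x":0,"y":-0.095,"z":0,"grip":0}]';python3 calc.py .4109 .2751 .194 17.4
```

```text
clock: 10.5
tool_pos: [0.4248, 0.2313, 0.1941]
orientation: [-180.0, -0.0, 17.5]
wrist_force: [3.8, 2.2, 6.0]
width: 0.0292
shift [-0.0002 -0.092   0.0003] turn [-0.0003 -0.0002  0.0004] t 10.5
clock: 11.5
tool_pos: [0.4105, 0.2758, 0.1941]
orientation: [-180.0, -0.0, 17.4]
wrist_force: [1.2, 1.3, 7.1]
width: 0.0294
shift [0.0004 0.0015 0.0001] turn [-0.0002 -0.0001  0.0002] t 11.5
```

TCP travel is 100.7 mm. I'll check by camera that the head came with it and that the pad and keys stayed put.

```bash
python3 - <<'E'
from h import *
d0={n:np.load(f"/tmp/{n}.npz") for n in("scene","side")}
pic=[]
for n in("scene","side"):
    s=ctrl.snapshot(n);W=cloud(s);out=[]
    for C,w in((d0[n]["c"],d0[n]["W"]),(s["color"],W)):
        h=cv2.cvtColor(C,cv2.COLOR_BGR2HSV).astype(int)
        k=(w[...,2]>.003)&(w[...,2]<.02)&(h[...,1]<110)&(h[...,2]>150)&(np.hypot(w[...,0]-.403,w[...,1]-.284)<.08)
        r=(w[...,2]>.003)&(w[...,2]<.06)&(h[...,1]>170)&((h[...,0]<6)|(h[...,0]>174))
        tag=r&(np.hypot(w[...,0]-.41,w[...,1]-.26)<.05); st=r&(np.hypot(w[...,0]-.385,w[...,1]-.411)<.1)
        o=(w[...,2]>.195)&(w[...,2]<.24)&(h[...,0]>5)&(h[...,0]<22)&(h[...,1]>170)&(h[...,2]>110)
        print(n,[(np.nanmean(w[m],0).round(3),m.sum()) for m in(k,tag,st,o)])
    pic.append(s["color"])
cv2.imwrite("pics/7.png",np.hstack([cv2.resize(pic[0][120:260,150:330],(400,311)),cv2.resize(pic[1][120:260,170:350],(400,311))]))
s=ctrl.sense();print(s["wrist_force"],s["joint_velocities"].round(3),s["width"])
E
```

```text
scene [(array([0.402, 0.284, 0.009]), np.int64(383)), (array([0.427, 0.256, 0.011]), np.int64(32)), (array([0.373, 0.397, 0.037]), np.int64(95)), (array([0.425, 0.173, 0.213]), np.int64(31))]
scene [(array([0.402, 0.274, 0.009]), np.int64(286)), (array([0.427, 0.256, 0.012]), np.int64(36)), (array([0.382, 0.406, 0.043]), np.int64(227)), (array([nan, nan, nan]), np.int64(0))]
side [(array([0.4  , 0.278, 0.01 ]), np.int64(229)), (array([0.416, 0.261, 0.013]), np.int64(8)), (array([nan, nan, nan]), np.int64(0)), (array([0.424, 0.172, 0.213]), np.int64(36))]
side [(array([0.399, 0.269, 0.01 ]), np.int64(174)), (array([0.422, 0.257, 0.012]), np.int64(7)), (array([nan, nan, nan]), np.int64(0)), (array([nan, nan, nan]), np.int64(0))]
[2.05022907 1.26833007 7.37320077] [ 0.103 -0.006  0.139  0.007  0.008  0.012] 0.029782493877567283<stdin>:12: RuntimeWarning: Mean of empty slice
```

View pics/7.png

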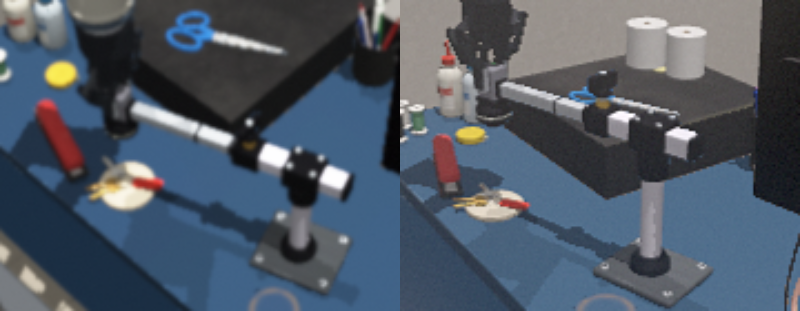

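The boom is out: the first band shows mid-tube at (197,132), the knob is still across, and the red tag hasn't moved. One numeric check of the slide with the wrist camera.

```bash
python3 - <<'E'
from h import *
s=ctrl.snapshot("wrist");W=cloud(s)
g=(W[...,2]>.2265)&(W[...,2]<.234)&(np.hypot(W[...,0]-.411,W[...,1]-.275)<.03)
u=np.array([-.299,.954]);Q=W[g][:,:2]@u;q0=np.array([.4408,.1797])@u
print(len(Q),np.percentile(Q,[1,50,99])-q0)
m=(W[...,2]>.255)&(W[...,2]<.275)&(np.hypot(W[...,0]-.4715,W[...,1]-.0845)<.04)
print("knob",m.sum(),m.sum()>5 and cv2.minAreaRect(W[m][:,:2].astype(np.float32)))
cv2.imwrite("pics/8.png",cv2.resize(s["color"],(640,480)))
E
```

```text
7788 [0.08422053 0.10308149 0.11716139]
knob 0 False
```

View pics/8.png

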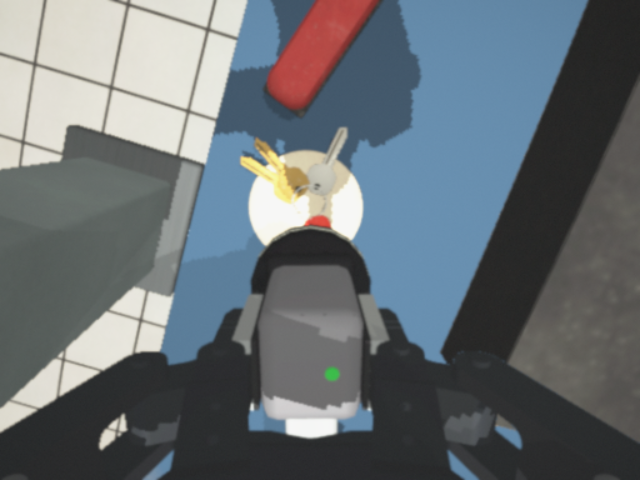

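The head is held between both pads at (310,340), and its midpoint is 100.7 mm out. I'll settle briefly, then hand in.

```bash
python3 -m pendant '[{"ax":0,"ay":0,"az":0,"x":0,"y":0,"z":0,"grip":0},{"ax":0,"ay":0,"az":0,"x":0,"y":0,"z":0,"grip":0},{"ax":0,"ay":0,"az":0,"x":0,"y":0,"z":0,"grip":0},{"ax":0,"ay":0,"az":0,"x":0,"y":0,"z":0,"grip":0},{"ax":0,"ay":0,"az":0,"x":0,"y":0,"z":0,"grip":0}]' && python3 -c "
from station import ctrl
s=ctrl.sense();print(s['tool_pos'],s['joint_velocities'].round(3));print(ctrl.close_job())"
```

```text
clock: 12.15
tool_pos: [0.4105, 0.2758, 0.1941]
orientation: [-180.0, -0.0, 17.4]
wrist_force: [1.0, 2.6, 6.9]
width: 0.0295
[0.41048613 0.27576074 0.19407641] [ 0.179  0.041  0.047  0.016  0.006 -0.062]
the job is handed in; nothing more can be done
None
```

The camera is out at its second stop with the grip still held squeezed, and the job was handed in at 12.15 s of the 40 s. No verdict was reported.

- **Knob:** I turned it counter-clockwise to about 1.40 rad, measured with the wrist camera before the pull. It still looked across the boom in the last scene view. My first close landed on the wider hub under the bar, so I reopened, raised 10 mm and gripped again.
- **Button and pull:** The jaws closed on the grip at 29.5 mm with 40 N, flush with its sides, so the button should be fully in; I couldn't measure the button itself. Tool travel was 100.7 mm and the wrist depth picture also put the head 100.7 mm out. The arm was steady at the end, with wrist force about 7 N.
- **Pad and keys:** The red tag reads the same before and after in the scene view. The average position of the visible pad and keys shifted 9 to 10 mm in both views. I put this down to fewer of their pixels showing after the pull, since nothing touched them.
- **Stapler and tape dispenser:** The stapler's average reading also moved, by about 13 mm, but it was partly hidden before, so that number is unreliable; in the pictures it looks unmoved. I did not measure the dispenser; the arm's path stayed well away from it.

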